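# Clip the loop tools into the studio tool rack

### The job

Put the two loop tools with blue and yellow collars away in the tool rack: lay each one lengthwise over the empty pair of spring clips of its own colour, about centred, and press it down until it snaps fully home in both clips, then let go. Either tool may go first, and the wire loop may point either way.

Things in the scene. Friction and masses are not known exactly. Their poses are not given: they have to be found in the camera images.
- blue_tool_mid (a point): Loose loop tool with blue collars, 45 g, lying level on the bench. Point: middle of its round wooden handle, on the axis, 10 mm up at the start. x: along the handle to the wire loop; z up. Handle 20 mm thick, 75 mm either side of the point, then at each end a square blue collar 20 x 20 x 12 mm (it cannot roll); ferrule and loop reach to +137 mm. Balances near the middle.
- yellow_tool_mid (a point): Loose loop tool with yellow collars, 45 g, lying level on the bench. Point: middle of its round wooden handle, on the axis, 10 mm up at the start. x: along the handle to the wire loop; z up. Handle 20 mm thick, 75 mm either side of the point, then at each end a square yellow collar 20 x 20 x 12 mm (it cannot roll); ferrule and loop reach to +137 mm. Balances near the middle.
- blue_clips_seat (a point): Empty pair of blue spring clips on the rack. Point: where the middle of the tool's handle lies when home, 50 mm above the bench. x: along the clipped handle; y: along the rack's rails; z up. Two clips 14 mm wide open upwards, 50 mm either side of the point along x; between them 86 mm is free for fingers, to 26 mm below the point. Jaws flare to a 28 mm mouth 22 mm above the point.
- yellow_clips_seat (a point): Empty pair of yellow spring clips, the same as the blue, 100 or 200 mm from it on the same fixed rack (a white pair there holds a tool). A handle laid in either pair rests about 16 mm high; pushed straight down with about 10 to 20 N it spreads the jaws, snaps past the lips and sits on a rigid saddle. The red-collared tool, jar, cup and flat rib are not part of the job.
Things that resemble listed ones, but are neither listed nor needed, are in the scene too. Leave any turquoise look-alike of the part that bears blue_tool_mid alone.

How it is judged:
By the outcome, as a careful person would: the job done as asked, in the order asked, and still so for the second after the job is handed in, with the robot touching nothing.
It also fails if it takes over 61 s, if anything falls off the work surface, if the arm or the gripper's body presses on something with over 40 N, if the wrist force passes 120 N, or if a joint passes its speed limit or range.

### The arm

A 7-joint arm with a two-finger parallel gripper is mounted at the origin on the work surface. World frame = base frame: x ahead of the robot, y to its left, z up, the work surface at z = 0. Lengths are in m, angles in rad, forces in N, time in s.
With the tool pointing down it reaches from about 0.425 to 0.825 m from the base axis. Payload 3.6 kg.
Tool frame: the origin (TCP) lies at the very end of the fingers, on their centre line; the grasp point (between the pads) lies 19 mm behind it (pinch_z is the distance from the TCP to the grasp point, in m); z points along the fingers, y is the line along which they close (so a half turn about z gives the same grasp; the last joint's range is limited). The gripper opens to 85 mm and grips with 20 to 120 N. Pads are 22 mm wide; open, the fingers measure 114 mm over their backs; the gripper's body (76 mm by 85 mm) begins 54 mm behind the grasp point. The pads swing forward as they close: fully open they stand 13 mm farther back than shut.
Start: joints at [-1.317, 0.615, -0.013, 1.423, 0.008, 1.103, -0.04], TCP at [0.18, 0.625, 0.231] pointing down, gripper open.
Joint ranges: [-3.12, 3.12], [-0.3, 2.06], [-1.34, 1.32], [0.26, 2.42], [-1.36, 4.5], [0.01, 1.98], [-2.84, 2.84]. Speed limits (rad/s): [2.79, 2.79, 3.14, 3.14, 3.14, 3.14, 3.14].

### API

Orientations are given as a unit quaternion [x, y, z, w].
In Python, from station import * gives the robot as it stands.
- The arm moves only by the tool send_rows, never from a script. Its argument "targets" is a list that holds one entry, the list of rows, each a list of 7 numbers: the closure, from 0 (fully open) to 1 (shut), then the shift along the tool's x, y, z in mm, then the turn, a rotation vector about the tool's x, y, z in rad. A call has 1 to 8 rows; each row is the pose to reach, as a shift and turn from the pose commanded when the call began, along the tool's axes at that moment; what a row does not reach only later rows make up. A row lasts 1/8 s, in which the tool goes at most 62.5 mm and 10.7 degrees, less where a joint would pass 70% of its speed; a pose out of reach is approached as far as the arm can. A call with a gripper value outside its range is refused whole. The fingers move at their own pace and stop on an object; the grip force is fixed at half the most. Time passes only in rows, so rows that repeat a pose let the fingers close. It gives the time, the measured TCP pose, the force, the opening and the grip force at its end, in the units of the state.
- get_obs(): the state, without advancing time (a new reading comes with each control period).
- capture(name): name is "scene" or "side" or "wrist"; returns the picture (400x640x3 uint8, blue, green, red); there is no depth.
- camera_params(name): a dict with "fx", "fy", "cx", "cy" (pixels), "dist" ([k1, k2, p1, p2, k3] as OpenCV has them; the pictures are not rectified), "R" (3x3) and "t" (3): a world point X has camera coordinates R X + t; the wrist camera has in their place "T_tool_cam" (4x4, takes a point from camera to tool coordinates, whose origin is the TCP and whose axes are the flange's). Camera axes: x right, y down, z forward; pixel columns grow to the right and rows downward; lengths in m; the calibration is good to about 2 mm. A picture is of the moment at which its call begins: read the wrist's pose just before it. camera_params takes no time and is no camera call.
- finish_job(): hands the job in; it is judged then, once.
The state is a dict: "time": time; "q": joint angles; "qvel": joint speeds; "tau": joint torques, N m; "eef_pos": TCP position; "ee_rot": TCP orientation; "force": force on the tool from outside, world axes, zero at the start; "wrist_torque": the same for the moment, N m; "gripper_width": opening from 0.0 (shut) to 1.0 (fully open); "finger_force": force on a finger pad.
Only numpy, scipy, OpenCV 4.12 (cv2) and the standard library are available. Lean on these libraries where they do the work, as an engineer would, in place of code of your own. Each camera call takes 0.05 s, during which the arm holds its last target. There are 200 camera calls.

## Working session

There is one attempt and no reset: what is moved stays moved. The work goes in short steps, Python scripts to look and compute and a tool call to move; the robot and the scene stay as the last step left them, time stands still between calls to the robot, and variables do not carry over. Pictures are saved under pics/ and viewed, at most 10 in all, crops included, and the job is handed in when it is done.

Besides the shell and the picture viewer there is one more tool, called after "Call:" by a JSON object that holds its "api" and its "payload". send_rows: Moves the arm, as the interface text tells. Its arguments: {"type":"object","properties":{"targets":{"type":"array","items":{"type":"array","items":{"type":"array","items":{"type":"number"}}}}},"required":["targets"]}

```bash
mkdir -p pics; ls
python3 - <<'E'
from station import *
import cv2
o=get_obs();print(o)
for n in("scene","side"):
    cv2.imwrite(f"pics/{n}0.png",capture(n));p=camera_params(n);print(n,p)
print(camera_params("wrist"))
cv2.imwrite("pics/wrist0.png",capture("wrist"))
E
```

```text
pics
{'time': 0.0, 'q': array([-1.31649067,  0.61594687, -0.01262779,  1.42494161,  0.00807193,
        1.10339005, -0.04040669]), 'qvel': array([ 1.32051177e-03,  2.36254220e-03, -7.89062033e-05, -1.05732044e-03,
       -9.73795116e-04, -2.20091015e-04,  1.36198233e-03]), 'tau': array([-2.96304070e-04, -4.69208837e+01,  2.58968538e-01, -1.71032864e+01,
        9.91915556e-03,  9.70749155e-03, -1.21294948e-05]), 'eef_pos': array([0.17989582, 0.62379528, 0.23010601]), 'ee_rot': array([ 1.39913748e-01,  9.90162817e-01, -1.30587564e-03, -1.80647538e-04]), 'force': array([ 0.0449349 , -0.86744324,  0.12112069]), 'wrist_torque': array([ 0.02294623, -0.03773775,  0.06704717]), 'finger_force': 0.0, 'gripper_width': 0.998585486341681}
scene {'fx': 455.93459458940544, 'fy': 455.93459458940544, 'cx': 315.5688779290352, 'cy': 204.94358642758218, 'dist': array([-0.06824777,  0.        ,  0.        ,  0.        ,  0.        ]), 'R': array([[-0.86293584,  0.5052254 , -0.00943532],
       [ 0.41118381,  0.69121258, -0.5942668 ],
       [-0.29371687, -0.51669378, -0.80421262]]), 't': array([ 0.54836
[... 264 characters left out ...]
00648491],
       [-0.3620836 , -0.39559397, -0.84403843],
       [ 0.57875033,  0.61440295, -0.53624348]]), 't': array([-0.47760289,  0.27333855,  0.89672696])}
{'fx': 279.7732158430958, 'fy': 279.7732158430958, 'cx': 324.1448261024152, 'cy': 196.2824192113202, 'dist': array([-0.02908649,  0.        ,  0.        ,  0.        ,  0.        ]), 'T_tool_cam': array([[-8.14595001e-04, -9.65327338e-01, -2.61041121e-01,
         6.48584629e-02],
       [ 9.99999603e-01, -6.92164331e-04, -5.60944293e-04,
        -8.41626760e-04],
       [ 3.60811509e-04, -2.61041474e-01,  9.65327519e-01,
        -1.42643771e-01],
       [ 0.00000000e+00,  0.00000000e+00,  0.00000000e+00,
         1.00000000e+00]])}
```

View pics/scene0.png

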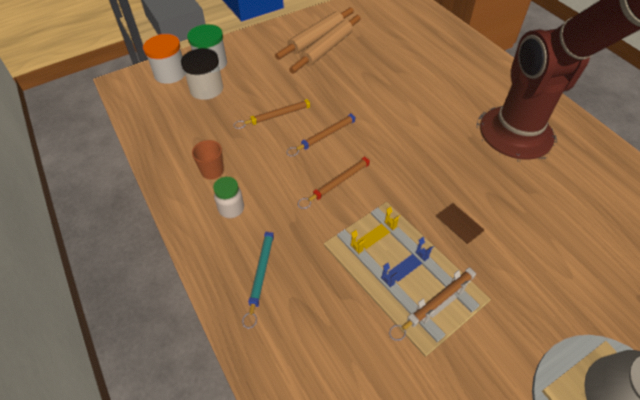

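View pics/side0.png

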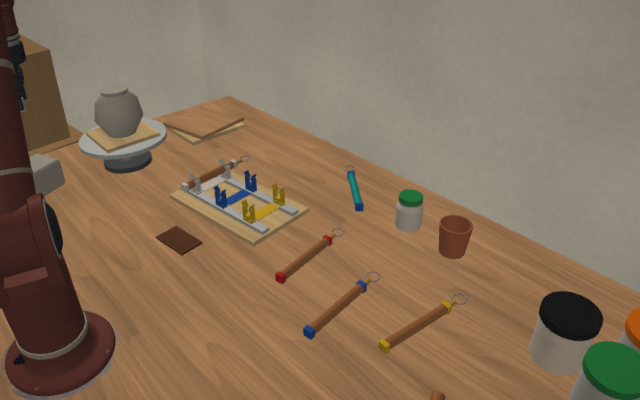

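The scene picture shows the blue tool with collars at (352,119)/(304,147) and the yellow at (308,103)/(253,119). The yellow clips are at (357,240)/(392,217) and the blue at (388,272)/(424,249). The side picture shows the same layout: blue (309,330)/(362,285), yellow (384,345)/(447,307).

```bash
cat > h.py <<'E'
import numpy as np,cv2
from station import *
from scipy.spatial.transform import Rotation as Ro
def K(p): return np.array([[p['fx'],0,p['cx']],[0,p['fy'],p['cy']],[0,0,1]])
def onz(p,uv,z):
    n=cv2.undistortPoints(np.array([[uv]],float),K(p),p['dist'])[0,0]
    C=-p['R'].T@p['t'];d=p['R'].T@np.r_[n,1]
    return C+d*(z-C[2])/d[2]
def blobs(im,col,amin=8):
    h=cv2.cvtColor(im,cv2.COLOR_BGR2HSV)
    lo,hi=dict(blue=((110,120,50),(128,255,255)),yellow=((22,190,110),(32,255,255)))[col]
    n,l,s,c=cv2.connectedComponentsWithStats(cv2.inRange(h,lo,hi))
    return [(c[i],s[i]) for i in range(1,n) if s[i,4]>=amin]
def wristp():
    o=get_obs();p=camera_params("wrist");T=np.eye(4);T[:3,:3]=Ro.from_quat(o['ee_rot']).as_matrix();T[:3,3]=o['eef_pos']
    M=np.linalg.inv(T@p['T_tool_cam']);p['R']=M[:3,:3];p['t']=M[:3,3];return p
E
python3 - <<'E'
from h import *
for n in("scene","side"):
    im=cv2.imread(f"pics/{n}0.png");p=camera_params(n)
    for c in("blue","yellow"):
        for b,s in blobs(im,c): print(n,c,b.round(1),s,onz(p,b,.012).round(4))
a=cv2.resize(cv2.imread("pics/scene0.png")[190:310,310:470],None,fx=5,fy=5,interpolation=cv2.INTER_CUBIC)
cv2.imwrite("pics/c1.png",a)
E
```

```text
scene blue [234.8  11.4] [227   2  16  19  30] [ 0.4172 -0.9367  0.012 ]
scene blue [281.    5.7] [278   2   5   7  10] [ 0.2608 -0.8837  0.012 ]
scene blue [263.  13.] [259  12   9   3   9] [ 0.337  -0.8741  0.012 ]
scene blue [352. 117.] [350 115   4   6   9] [ 0.3621 -0.2676  0.012 ]
scene blue [305.  143.9] [302 141   6   7  20] [ 0.5242 -0.2446  0.012 ]
scene blue [268.6 234.1] [265 233   8   4  20] [ 0.7337 -0.0421  0.012 ]
scene blue [423.  250.5] [417 238  14  22 104] [0.4608 0.17   0.012 ]
scene blue [400.7 269.4] [382 255  39  31 451] [0.5311 0.1829 0.012 ]
scene blue [253.7 300.8] [249 298   9   8  42] [0.8341 0.0878 0.012 ]
scene yellow [307.3 102.9] [305  99   5   9  28] [ 0.4391 -0.3817  0.012 ]
scene yellow [253.1 119.6] [251 116   5   9  34] [ 0.6013 -0.3992  0.012 ]
scene yellow [390.9 219.1] [385 207  14  22 156] [0.4721 0.0655 0.012 ]
scene yellow [368.1 237.8] [351 224  38  29 493] [0.5461 0.0808 0.012 ]
side yellow [277.9 195.3] [273 184  11  21 153] [0.6184 0.1365 0.012 ]
side yellow [256.2 211.8] [242 200  37  23 353] [0.5311 0.1128 0.012 ]
side yellow [447.4 306.1] [442 301  10  14  56] [ 0.6043 -0.4022  0.012 ]
side yellow [384.6 345.2] [379 339  11  15  93] [ 0.441  -0.3843  0.012 ]
```

View pics/c1.png

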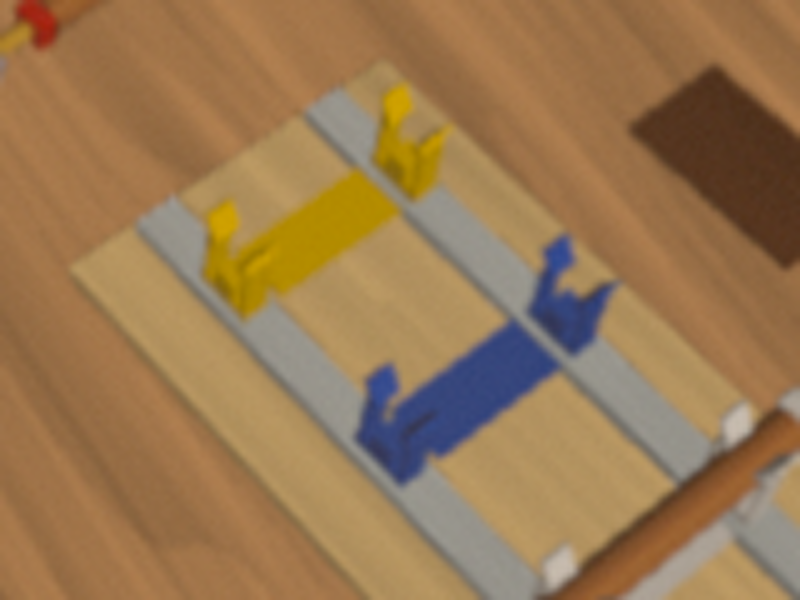

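View pics/wrist0.png

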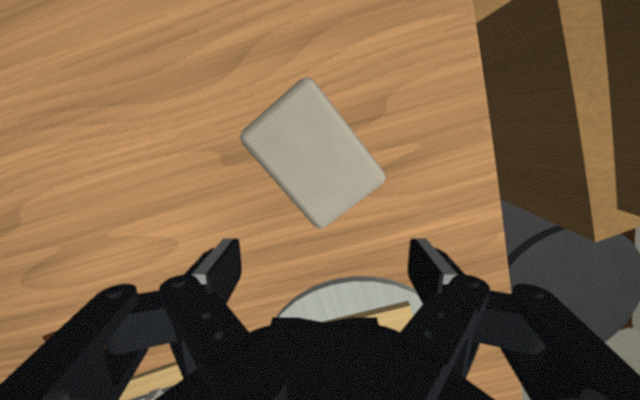

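The crop shows the jaw tips. For the yellow pair they are at about (398,97)/(440,130) and (222,215)/(262,250) in crop pixels, and for the blue pair at (560,248)/(608,287) and (380,378)/(428,418). The wrist view shows only bench, a grey slab and the open fingers at about (220,260)/(430,260).

Run:
```python
from h import *
p=camera_params("scene")
for c,P in dict(yellow=[[(398,97),(440,130)],[(222,215),(262,250)]],blue=[[(560,248),(608,287)],[(380,378),(428,418)]]).items():
    w=[onz(p,np.mean(q,0)/5+[310,190],.071) for q in P];print(c,np.round(w,4),np.mean(w,0).round(4),np.degrees(np.arctan2(*(w[1]-w[0])[[1,0]])))
for uv in[(352,119),(304.5,146)]:print(onz(p,uv,.012))
R=Ro.from_quat(get_obs()['ee_rot']).as_matrix();d=R.T@(np.array([.5,.12,.23])-get_obs()['eef_pos']);print(R.round(3),d*1000)
```

```text
yellow [[0.4871 0.0844 0.071 ]
 [0.5871 0.0961 0.071 ]] [0.5371 0.0903 0.071 ] 6.672771324280017
blue [[0.4746 0.1832 0.071 ]
 [0.5747 0.1945 0.071 ]] [0.5246 0.1889 0.071 ] 6.4125742411788025
[ 0.36651422 -0.26086566  0.012     ]
[ 0.52913208 -0.23869977  0.012     ]
[[-0.961  0.277 -0.001]
 [ 0.277  0.961 -0.002]
 [-0.    -0.002 -1.   ]] [-447.16626248 -395.57271681    1.18908604]
```

Call:
{"api": "send_rows", "payload": {"targets": [[[0,-50,-40,0,0,0,0],[0,-100,-80,0,0,0,-0.05],[0,-150,-120,0,0,0,-0.1],[0,-200,-160,0,0,0,-0.15],[0,-250,-200,0,0,0,-0.2],[0,-300,-240,0,0,0,-0.25],[0,-350,-280,0,0,0,-0.32],[0,-400,-320,0,0,0,-0.394]]]}}

```text
time: 1.15
eef_pos: [0.4696, 0.2145, 0.2313]
ee_rot: [-0.058, 0.998, 0.0, 0.0]
force: [0.2, 0.5, 0.7]
gripper_width: 1.001
finger_force: 0.0
```

```bash
cat >> h.py <<'E'
def go(pos,yaw):  # yaw deg of tool x (world), pointing down
    o=get_obs();R=Ro.from_quat(o['ee_rot']);c,s=np.cos(np.radians(yaw)),np.sin(np.radians(yaw))
    G=Ro.from_matrix(np.array([[c,s,0],[s,-c,0],[0,0,-1.]]))
    print("t",o['time'],"pos",o['eef_pos'].round(4),"shift mm",(R.inv().apply(np.array(pos)-o['eef_pos'])*1000).round(1),"turn",(R.inv()*G).as_rotvec().round(4),"F",o['force'].round(1),o['gripper_width'])
E
python3 - <<'E'
from h import *
go([.53,.13,.23],186.5)
E
```

```text
t 1.15 pos [0.4696 0.2145 0.2313] shift mm [-50.3 -91.    1.3] turn [0.0001 0.0001 0.0025] F [0.2 0.5 0.7] 1.0014688951237687
```

Call:
{"api": "send_rows", "payload": {"targets": [[[0,-25,-45,0,0,0,0],[0,-50,-91,0,0,0,0],[0,-50,-91,0,0,0,0]]]}}

```text
time: 1.52
eef_pos: [0.531, 0.1253, 0.2309]
ee_rot: [-0.051, 0.999, -0.002, 0.0]
force: [-1.2, 1.0, 0.3]
gripper_width: 0.999
finger_force: 0.0
```

Run:
```python
from h import *
p=wristp();im=capture("wrist");cv2.imwrite("pics/w1.png",im)
import pickle;pickle.dump(p,open("w1.pkl","wb"))
for c in("blue","yellow"):
    for b,s in blobs(im,c,25): print(c,b.round(1),s,onz(p,b,.05).round(4))
go([.448,-.25,.15],187.8)
```

```text
blue [20.5  5.6] [13  0 14 12 50] [ 0.3776 -0.217   0.05  ]
blue [ 42.  143.7] [ 34 139  20   7  31] [ 0.5237 -0.2126  0.05  ]
blue [374.5 141.3] [367 139  17   5  25] [0.4829 0.176  0.05  ]
blue [364.3 167. ] [364 149   3  40  51] [0.5133 0.1685 0.05  ]
blue [383.9 171.7] [383 158   3  28  33] [0.5165 0.1921 0.05  ]
blue [387.  222.6] [382 217  10  13  30] [0.5788 0.206  0.05  ]
blue [371.1 223.3] [366 218  14  13  35] [0.5816 0.1866 0.05  ]
yellow [288.6 138.3] [276 133  28  13 268] [0.4896 0.0784 0.05  ]
yellow [295.4 176.3] [ 284  150   23   54 1104] [0.5326 0.0895 0.05  ]
yellow [293.9 218.9] [281 211  26  21 266] [0.5858 0.0917 0.05  ]
t 1.575 pos [0.5294 0.1289 0.2308] shift mm [ 121.6 -367.8   81.3] turn [-0.001  -0.0008 -0.0283] F [-0.8  0.9 -0.2] 1.0007617219093914
```

View pics/w1.png

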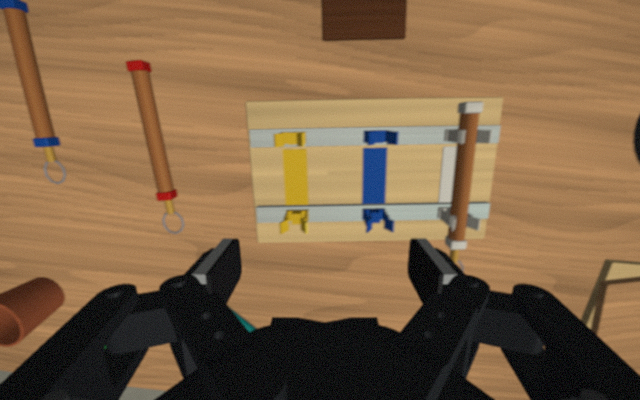

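The wrist view shows the rack upright. The yellow clips are at about (289,138)/(294,220), the blue at (378,138)/(377,220), and the blue tool is at left with collars at (14,5)/(45,142).

Call:
{"api": "send_rows", "payload": {"targets": [[[0,15,-45,0,0,0,0],[0,35,-100,0,0,0,-0.01],[0,52,-155,10,0,0,-0.02],[0,70,-210,25,0,0,-0.02],[0,87,-265,45,0,0,-0.028],[0,105,-320,65,0,0,-0.028],[0,121,-368,81,0,0,-0.028],[0,121,-368,81,0,0,-0.028]]]}}

```text
time: 2.58
eef_pos: [0.4476, -0.2511, 0.149]
ee_rot: [-0.067, 0.998, -0.0, -0.002]
force: [0.4, 0.2, 0.0]
gripper_width: 1.002
finger_force: 0.0
```

Run:
```python
from h import *
import pickle
p=wristp();im=capture("wrist");cv2.imwrite("pics/w2.png",im)
q=pickle.load(open("w1.pkl","rb"))
for z in(.014,.018,.024):print("strip y",onz(q,(295.4,176.3),z).round(4),onz(q,(374,176),z).round(4))
for c in("blue","yellow"):
    for b,s in blobs(im,c,25): print(c,b.round(1),s,onz(p,b,.015).round(4))
go([.448,-.25,.01],187.8)
```

```text
strip y [0.54   0.0863 0.014 ] [0.5291 0.1884 0.014 ]
strip y [0.5392 0.0866 0.018 ] [0.5284 0.1876 0.018 ]
strip y [0.538  0.0872 0.024 ] [0.5273 0.1864 0.024 ]
blue [321.8 100.6] [310  98  19  12  40] [ 0.3647 -0.2659  0.015 ]
blue [319.1 261. ] [312 257  16   9  52] [ 0.5301 -0.247   0.015 ]
yellow [195.8 166.5] [184 160  25  14 273] [ 0.4432 -0.3829  0.015 ]
yellow [598.7 321.6] [588 308  25  23 217] [0.5681 0.0994 0.015 ]
t 2.625 pos [ 0.4493 -0.248   0.1497] shift mm [  1.4  -2.  139.7] turn [ 0.0013 -0.0014  0.0029] F [ 0.6  2.1 -0.1] 1.00257568847275
```

View pics/w2.png

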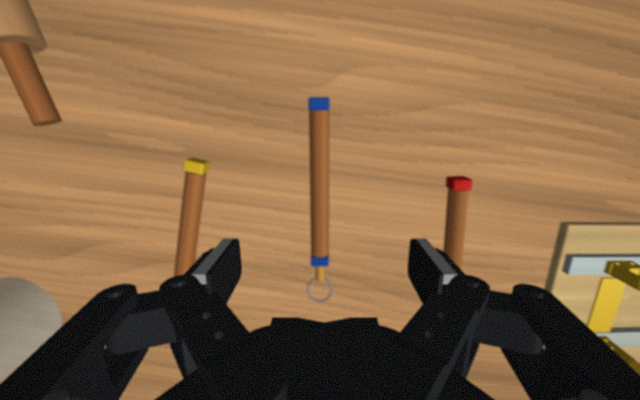

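The wrist view shows the blue tool upright between the fingers, with its collars at (319,102)/(319,261). It sits about 5 mm to the −y side of centre. I'll correct for that and descend.

Call:
{"api": "send_rows", "payload": {"targets": [[[0,1,-5,40,0,0,0],[0,1,-5,85,0,0,0],[0,1,-5,120,0,0,0],[0,1,-5,140,0,0,0],[0,1,-5,145,0,0,0],[0,1,-5,145,0,0,0],[1,1,-5,145,0,0,0],[1,1,-5,145,0,0,0]]]}}

```text
time: 3.62
eef_pos: [0.4503, -0.2531, 0.0062]
ee_rot: [-0.071, 0.998, -0.0, 0.001]
force: [-0.1, -0.8, -0.6]
gripper_width: 0.601
finger_force: 0.0
```

Call:
{"api": "send_rows", "payload": {"targets": [[[1,0,0,0,0,0,0],[1,0,0,0,0,0,0],[1,0,0,0,0,0,0],[1,0,0,0,0,0,0]]]}}

```text
time: 4.12
eef_pos: [0.45, -0.2533, 0.0059]
ee_rot: [-0.07, 0.998, -0.0, 0.0]
force: [-0.8, 0.4, 5.0]
gripper_width: 0.201
finger_force: 58.6
```

Call:
{"api": "send_rows", "payload": {"targets": [[[1,0,0,-20,0,0,0],[1,0,0,-60,0,0,0],[1,0,0,-110,0,0,0],[1,0,0,-130,0,0,0],[1,0,0,-130,0,0,0]]]}}

```text
time: 4.75
eef_pos: [0.4505, -0.2534, 0.1366]
ee_rot: [-0.071, 0.998, -0.001, 0.002]
force: [0.8, 0.3, -1.0]
gripper_width: 0.202
finger_force: 58.8
```

Run:
```python
from h import *
E=[]
for i in range(5):
    o=get_obs();E.append(o['eef_pos']);im=capture("wrist")
cv2.imwrite("pics/w3.png",im);print(np.round(E,4),np.mean(E,0))
for b,s in blobs(im,"blue",10): print(b.round(1),s)
go([.525,.189,.135],186.5)
```

```text
[[ 0.4505 -0.2534  0.1366]
 [ 0.4496 -0.2529  0.1352]
 [ 0.449  -0.2525  0.1344]
 [ 0.4487 -0.2524  0.134 ]
 [ 0.4487 -0.2524  0.1338]] [ 0.44930582 -0.25272005  0.13480919]
[303.8  68.1] [303  63   5  12  16]
[345.2  65.9] [344  63   3   8  12]
[345.5  82.6] [343  75   4  15  17]
[314.7  88.7] [310  87   9   3  12]
[338.1  88.7] [335  88   8   2  10]
t 5.0 pos [ 0.4488 -0.2525  0.1338] shift mm [-137.6  426.3   -0.7] turn [ 0.0018 -0.0027  0.0279] F [-0.3 -0.  -0.3] 0.20296603324718024
```

View pics/w3.png

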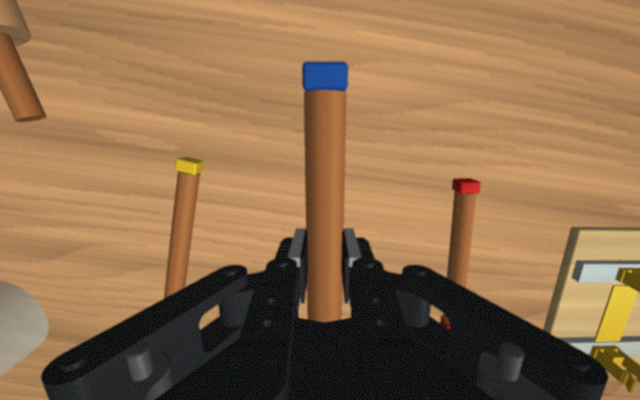

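The blue tool is held level between the fingers, with its butt collar at (325,75) and centred.

Call:
{"api": "send_rows", "payload": {"targets": [[[1,-12,38,0,0,0,0],[1,-30,93,0,0,0,0],[1,-48,148,0,0,0,0.01],[1,-66,203,0,0,0,0.01],[1,-84,258,0,0,0,0.02],[1,-102,313,0,0,0,0.02],[1,-119,368,0,0,0,0.028],[1,-133,410,0,0,0,0.028]]]}}

```text
time: 6.0
eef_pos: [0.523, 0.1747, 0.1341]
ee_rot: [-0.058, 0.998, 0.0, -0.001]
force: [-0.1, -1.2, -0.0]
gripper_width: 0.206
finger_force: 58.8
```

Call:
{"api": "send_rows", "payload": {"targets": [[[1,-5,16,0,0,0,0],[1,-5,16,0,0,0,0],[1,-5,16,0,0,0,0]]]}}

```text
time: 6.38
eef_pos: [0.5267, 0.1851, 0.1348]
ee_rot: [-0.055, 0.998, -0.001, -0.001]
force: [0.1, -0.1, -0.6]
gripper_width: 0.204
finger_force: 58.8
```

Run:
```python
from h import *
q=camera_params("wrist");T=q['T_tool_cam']
for uv in((325,63),(325,88)):
    n=cv2.undistortPoints(np.array([[uv]],float),K(q),q['dist'])[0,0];d=T[:3,:3]@np.r_[n,1]
    print("tool",[(T[:3,3]+d*(z-T[2,3])/d[2]).round(4) for z in(-.015,-.010,.005)])
for i in range(4): s=capture("side")
c=capture("scene");w=capture("wrist")
go([.525,.189,.135],186.5)
a=cv2.resize(c[190:310,330:490],None,fx=2.5,fy=2.5,interpolation=cv2.INTER_CUBIC)
b=cv2.resize(s[130:250,150:310],None,fx=2.5,fy=2.5,interpolation=cv2.INTER_CUBIC)
cv2.imwrite("pics/c4.png",np.vstack([np.hstack([a,b]),np.hstack([cv2.resize(w,(480,300)),np.zeros((300,320,3),np.uint8)])]))
```

```text
tool [array([ 0.0889, -0.0008, -0.015 ]), array([ 0.0898, -0.0008, -0.01  ]), array([ 0.0926, -0.0008,  0.005 ])]
tool [array([ 0.0789, -0.0008, -0.015 ]), array([ 0.0795, -0.0008, -0.01  ]), array([ 0.0811, -0.0008,  0.005 ])]
t 6.675 pos [0.527  0.1871 0.1355] shift mm [1.7 2.1 0.5] turn [-0.0003  0.     -0.0018] F [-0.  -0.1 -0.5] 0.20608776897660586
```

View pics/c4.png

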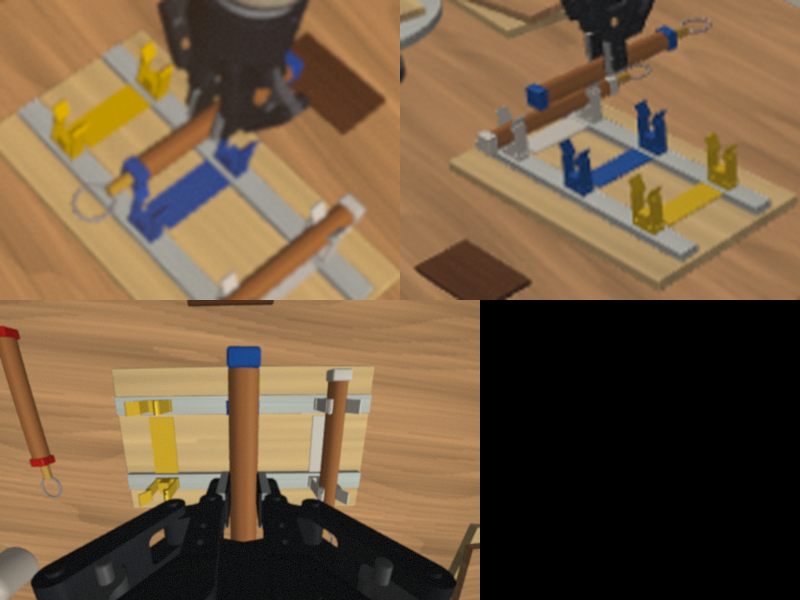

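The scene and side crops show the blue tool held level, directly above and parallel to the blue clips. The wrist view shows the rack upright with the handle over the blue pair.

Call:
{"api": "send_rows", "payload": {"targets": [[[1,0,1,20,0,0,0],[1,0,1,45,0,0,0],[1,0,1,60,0,0,0],[1,0,1,66,0,0,0],[1,0,1,69,0,0,0],[1,0,1,72,0,0,0],[1,0,1,74,0,0,0],[1,0,1,74,0,0,0]]]}}

```text
time: 7.68
eef_pos: [0.5279, 0.1873, 0.0623]
ee_rot: [-0.056, 0.998, -0.001, 0.001]
force: [-0.8, -4.7, 4.2]
gripper_width: 0.206
finger_force: 59.3
```

Run:
```python
from h import *
s=capture("side");c=capture("scene")
go([.527,.188,.045],186.5);print(get_obs()['wrist_torque'])
a=cv2.resize(c[200:300,350:480],None,fx=3,fy=3,interpolation=cv2.INTER_CUBIC)
b=cv2.resize(s[140:240,170:300],None,fx=3,fy=3,interpolation=cv2.INTER_CUBIC)
cv2.imwrite("pics/c5.png",np.hstack([a,b]))
```

```text
t 7.775 pos [0.5279 0.1874 0.0623] shift mm [ 0.9  0.8 17.3] turn [-0.002   0.0021 -0.0014] F [ 0.1 -4.6  5.1] 0.20295181683595007
[-1.06079396 -0.05827887  0.09653284]
```

View pics/c5.png

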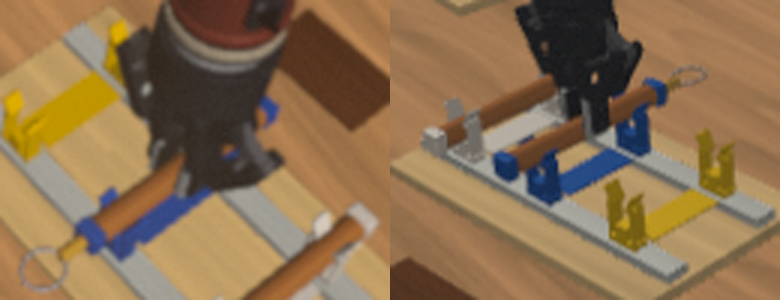

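The crops show the handle resting in both blue clip mouths. The −y side force suggests it sits about 2 mm too far to +y, so I'll ease it back and press.

Call:
{"api": "send_rows", "payload": {"targets": [[[1,0,-2,0,0,0,0],[1,0,-2,4,0,0,0],[1,0,-2,8,0,0,0],[1,0,-2,11,0,0,0],[1,0,-2,14,0,0,0],[1,0,-2,17,0,0,0],[1,0,-2,18,0,0,0]]]}}

```text
time: 8.65
eef_pos: [0.528, 0.1872, 0.0457]
ee_rot: [-0.056, 0.998, 0.0, 0.001]
force: [-2.7, -4.8, 23.2]
gripper_width: 0.205
finger_force: 61.3
```

Call:
{"api": "send_rows", "payload": {"targets": [[[1,0,0,2,0,0,0],[1,0,0,4,0,0,0],[1,0,0,4,0,0,0]]]}}

```text
time: 9.02
eef_pos: [0.5281, 0.1872, 0.0454]
ee_rot: [-0.056, 0.998, 0.0, 0.002]
force: [-7.8, -6.0, 42.3]
gripper_width: 0.205
finger_force: 63.5
```

Run:
```python
from h import *
s=capture("side")
go([.527,.188,.045],186.5);print(get_obs()['wrist_torque'])
b=cv2.resize(s[140:240,170:300],None,fx=4,fy=4,interpolation=cv2.INTER_CUBIC)
cv2.imwrite("pics/c6.png",b)
```

```text
t 9.075 pos [0.5281 0.1872 0.0454] shift mm [1.  1.  0.4] turn [ 0.0008  0.0034 -0.0007] F [-7.4 -5.7 41.2] 0.206508076157321
[-1.37682447  1.68595995  0.07850372]
```

View pics/c6.png

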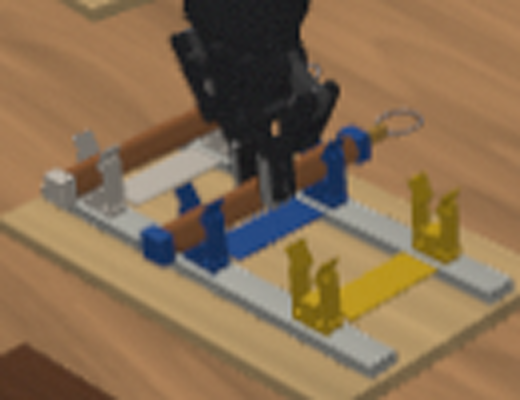

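The side crop shows the blue tool seated in both blue clips with the jaw tips above the handle. The stiff 42 N reading at a TCP height of 45 mm agrees, so it is home. I have used all 10 picture views and will work by numbers from here. Next is the release.

Call:
{"api": "send_rows", "payload": {"targets": [[[1,0,0,-3,0,0,0],[0.3,0,0,-3,0,0,0],[0.3,0,0,-3,0,0,0],[0.3,0,0,-3,0,0,0],[0.3,0,0,-3,0,0,0],[0.3,0,0,-30,0,0,0],[0.3,0,0,-70,0,0,0],[0.3,0,0,-110,0,0,0]]]}}

```text
time: 10.07
eef_pos: [0.5266, 0.1872, 0.1499]
ee_rot: [-0.057, 0.998, -0.0, -0.001]
force: [0.1, -0.7, -0.2]
gripper_width: 0.7
finger_force: 0.0
```

Run:
```python
from h import *
for n in("side","scene"):
    im=capture(n);cv2.imwrite(f"pics/{n}7.png",im);p=camera_params(n)
    for b,s in blobs(im,"blue",8): print(n,b.round(1),s[:5],onz(p,b,.05).round(4))
go([.523,-.3925,.15],173.7)
```

```text
scene [281.2   4.8] [278   0   5   9  12] [ 0.2865 -0.8278  0.05  ]
scene [237.2  13.5] [228   4  21  17  33] [ 0.4377 -0.8574  0.05  ]
scene [263.5  12.9] [260  12   8   3   8] [ 0.3607 -0.8137  0.05  ]
scene [268.5 234.2] [265 233   8   4  19] [ 0.742  -0.0183  0.05  ]
scene [421.3 241.5] [419 238   5   8  22] [0.47   0.1651 0.05  ]
scene [426.5 254.5] [423 249   8  11  31] [0.4804 0.196  0.05  ]
scene [403.6 272.8] [388 261  33  25 151] [0.5477 0.206  0.05  ]
scene [385.8 267.3] [384 264   5   7  26] [0.5714 0.177  0.05  ]
scene [379.4 281.2] [376 277   7  10  38] [0.601  0.1962 0.05  ]
scene [253.6 300.8] [249 298   9   8  44] [0.8378 0.1057 0.05  ]
t 10.175 pos [0.5299 0.1883 0.1535] shift mm [  72.4 -576.3    1.4] turn [0.0035 0.0087 0.2231] F [-0.3  0.5 -0.2] 0.7000455733155315
```

Call:
{"api": "send_rows", "payload": {"targets": [[[0.3,5,-40,0,0,0,0],[0.3,13,-100,0,0,0,0.04],[0.3,20,-160,0,0,0,0.08],[0.3,28,-220,0,0,0,0.12],[0.3,35,-280,0,0,0,0.16],[0.3,43,-340,0,0,0,0.2],[0.3,50,-400,0,0,0,0.223],[0.3,58,-460,0,0,0,0.223]]]}}

```text
time: 11.18
eef_pos: [0.5209, -0.2778, 0.1482]
ee_rot: [0.055, 0.998, 0.001, -0.001]
force: [1.5, 0.2, -0.1]
gripper_width: 0.699
finger_force: 0.0
```

Run:
```python
from h import *
for i in range(4):capture("scene")
p=camera_params("scene");print("cup",onz(p,(212,176),0))
go([.523,-.3925,.15],173.7)
```

```text
cup [ 0.77587171 -0.2786937   0.        ]
t 11.375 pos [ 0.52   -0.2779  0.148 ] shift mm [ -16.  -113.5   -2.1] turn [ 0.0005 -0.0022 -0.0038] F [-0.4  2.2  0.4] 0.7019147414364647
```

Call:
{"api": "send_rows", "payload": {"targets": [[[0.3,-6,-45,0,0,0,0],[0.3,-12,-90,0,0,0,0],[0.3,-16,-113,0,0,0,0],[0.3,-16,-113,0,0,0,0]]]}}

```text
time: 11.88
eef_pos: [0.5245, -0.3904, 0.1483]
ee_rot: [0.055, 0.998, 0.0, -0.001]
force: [-0.7, 0.4, 0.2]
gripper_width: 0.702
finger_force: 0.0
```

Run:
```python
from h import *
for i in range(3):capture("scene")
p=wristp();im=capture("wrist");cv2.imwrite("pics/w8.png",im)
q=camera_params("wrist");T=q['T_tool_cam']
for b,s in blobs(im,"yellow",25):
    n=cv2.undistortPoints(np.array([[b]],float),K(q),q['dist'])[0,0];d=T[:3,:3]@np.r_[n,1]
    print(b.round(1),s,onz(p,b,.016).round(4),"tool",(T[:3,3]+d*((.148-.016)-T[2,3])/d[2]).round(4))
go([.523,-.3925,.006],173.7)
```

```text
[317.2 101.2] [308  95  20  13 233] [ 0.4426 -0.3854  0.016 ] tool [ 0.0828 -0.0076  0.132 ]
[318.3 259.3] [310 255  17  10 142] [ 0.6049 -0.4027  0.016 ] tool [-0.08   -0.0076  0.132 ]
t 12.075 pos [ 0.5259 -0.3873  0.149 ] shift mm [  2.2  -5.9 143. ] turn [ 0.0025 -0.0004  0.004 ] F [0.5 0.9 0.9] 0.6989763207753168
```

Call:
{"api": "send_rows", "payload": {"targets": [[[0.3,1,-7,40,0,0,0],[0.3,1,-7,85,0,0,0],[0.3,1,-7,120,0,0,0],[0.3,1,-7,140,0,0,0],[0.3,1,-7,144,0,0,0],[0.3,1,-7,144,0,0,0],[1,1,-7,144,0,0,0],[1,1,-7,144,0,0,0]]]}}

```text
time: 13.08
eef_pos: [0.5237, -0.3977, 0.0066]
ee_rot: [0.055, 0.998, -0.0, 0.001]
force: [-0.8, 0.6, 1.5]
gripper_width: 0.284
finger_force: 0.2
```

Call:
{"api": "send_rows", "payload": {"targets": [[[1,0,0,0,0,0,0],[1,0,0,0,0,0,0],[1,0,0,0,0,0,0]]]}}

```text
time: 13.45
eef_pos: [0.5237, -0.3978, 0.0067]
ee_rot: [0.055, 0.998, -0.0, 0.001]
force: [-0.3, 0.8, 5.8]
gripper_width: 0.204
finger_force: 59.1
```

Call:
{"api": "send_rows", "payload": {"targets": [[[1,0,0,-20,0,0,0],[1,0,0,-60,0,0,0],[1,0,0,-110,0,0,0],[1,0,0,-130,0,0,0],[1,0,0,-130,0,0,0]]]}}

```text
time: 14.08
eef_pos: [0.5242, -0.3984, 0.1384]
ee_rot: [0.055, 0.998, -0.002, 0.002]
force: [-0.3, -0.5, -0.3]
gripper_width: 0.199
finger_force: 58.8
```

Run:
```python
from h import *
for i in range(4):im=capture("wrist")
q=camera_params("wrist");T=q['T_tool_cam']
for b,s in blobs(im,"yellow",25):
    n=cv2.undistortPoints(np.array([[(b[0],v)for v in(s[1],s[1]+s[3])]],float).reshape(-1,1,2),K(q),q['dist'])[:,0]
    print(b.round(1),s,[(T[:3,3]+d*(-.015-T[2,3])/d[2]).round(4) for d in [T[:3,:3]@np.r_[m,1] for m in n]])
go([.538,.089,.135],186.5)
```

```text
[324.2  80.2] [ 303   67   44   28 1168] [array([ 0.0871, -0.001 , -0.015 ]), array([ 0.0758, -0.001 , -0.015 ])]
t 14.275 pos [ 0.5221 -0.3966  0.1337] shift mm [ 3.740e+01  4.845e+02 -4.000e-01] turn [ 0.002  -0.0028 -0.2232] F [-0.4 -0.2 -0.8] 0.20530385457902137
```

Call:
{"api": "send_rows", "payload": {"targets": [[[1,3,38,0,0,0,0],[1,8,98,0,0,0,-0.03],[1,12,158,0,0,0,-0.06],[1,17,218,0,0,0,-0.1],[1,22,278,0,0,0,-0.14],[1,26,338,0,0,0,-0.18],[1,31,398,0,0,0,-0.21],[1,36,450,0,0,0,-0.223]]]}}

```text
time: 15.28
eef_pos: [0.5358, 0.0565, 0.1342]
ee_rot: [-0.058, 0.998, 0.0, -0.001]
force: [0.5, 0.1, -0.7]
gripper_width: 0.202
finger_force: 58.9
```

Run:
```python
from h import *
for i in range(5):capture("wrist")
go([.537,.088,.135],186.5)
```

```text
t 15.525 pos [0.536  0.0531 0.1344] shift mm [-4.9 34.5 -0.7] turn [-0.0011 -0.0022 -0.0002] F [-0.4 -0.5 -1.1] 0.2063319641458459
```

Call:
{"api": "send_rows", "payload": {"targets": [[[1,-3,20,0,0,0,0],[1,-5,34,0,0,0,0],[1,-5,34,0,0,0,0]]]}}

```text
time: 15.9
eef_pos: [0.5376, 0.0885, 0.135]
ee_rot: [-0.057, 0.998, 0.0, -0.0]
force: [0.5, 0.3, -0.1]
gripper_width: 0.205
finger_force: 58.9
```

Run:
```python
from h import *
for i in range(5):im=capture("scene")
p=camera_params("scene")
for b,s in blobs(im,"yellow",8): print(b.round(1),s,onz(p,b,.141).round(4),onz(p,b,.05).round(4))
go([.537,.088,.065],186.5)
```

```text
[410.5 183.8] [406 180   9  10  46] [0.4507 0.0781 0.141 ] [0.393  0.0263 0.05  ]
[391.  219.3] [385 207  14  22 152] [0.5387 0.1304 0.141 ] [0.492  0.0851 0.05  ]
[349.6 223.5] [345 218  10  13  74] [0.6139 0.0972 0.141 ] [0.5765 0.0477 0.05  ]
[368.1 237.8] [351 224  38  29 495] [0.6013 0.1429 0.141 ] [0.5623 0.099  0.05  ]
t 16.15 pos [0.5377 0.0869 0.1353] shift mm [ 0.6  1.2 70.3] turn [-0.0008 -0.0002 -0.0019] F [ 0.3 -0.2 -0.1] 0.20336043589724329
```

Call:
{"api": "send_rows", "payload": {"targets": [[[1,0,1,20,0,0,0],[1,0,1,45,0,0,0],[1,0,1,60,0,0,0],[1,0,1,66,0,0,0],[1,0,1,69,0,0,0],[1,0,1,72,0,0,0],[1,0,1,74,0,0,0],[1,0,1,74,0,0,0]]]}}

```text
time: 17.15
eef_pos: [0.5388, 0.0876, 0.0624]
ee_rot: [-0.056, 0.998, -0.001, 0.001]
force: [0.3, -4.0, 5.1]
gripper_width: 0.202
finger_force: 59.4
```

Same signature as the blue tool, so I'll press it the same way.

Call:
{"api": "send_rows", "payload": {"targets": [[[1,0,-2,0,0,0,0],[1,0,-2,4,0,0,0],[1,0,-2,8,0,0,0],[1,0,-2,11,0,0,0],[1,0,-2,14,0,0,0],[1,0,-2,17,0,0,0],[1,0,-2,18,0,0,0]]]}}

```text
time: 18.02
eef_pos: [0.539, 0.0875, 0.0463]
ee_rot: [-0.057, 0.998, 0.0, 0.001]
force: [-3.8, -2.6, 27.4]
gripper_width: 0.207
finger_force: 61.7
```

Call:
{"api": "send_rows", "payload": {"targets": [[[1,0,0,2,0,0,0],[1,0,0,4,0,0,0],[1,0,0,4,0,0,0]]]}}

```text
time: 18.4
eef_pos: [0.5391, 0.0875, 0.046]
ee_rot: [-0.056, 0.998, 0.001, 0.002]
force: [-9.9, -3.1, 47.0]
gripper_width: 0.205
finger_force: 64.0
```

Call:
{"api": "send_rows", "payload": {"targets": [[[1,0,0,-3,0,0,0],[0.3,0,0,-3,0,0,0],[0.3,0,0,-3,0,0,0],[0.3,0,0,-3,0,0,0],[0.3,0,0,-3,0,0,0],[0.3,0,0,-30,0,0,0],[0.3,0,0,-70,0,0,0],[0.3,0,0,-120,0,0,0]]]}}

```text
time: 19.4
eef_pos: [0.5369, 0.0872, 0.1593]
ee_rot: [-0.057, 0.998, -0.0, -0.002]
force: [0.6, 0.3, -0.6]
gripper_width: 0.701
finger_force: 0.0
```

Call:
{"api": "send_rows", "payload": {"targets": [[[0.3,30,0,-40,0,0,0],[0.3,60,0,-90,0,0,0],[0.3,80,0,-130,0,0,0],[0.3,80,0,-130,0,0,0]]]}}

```text
time: 19.9
eef_pos: [0.4589, 0.0784, 0.2923]
ee_rot: [-0.057, 0.998, 0.001, 0.003]
force: [0.3, 0.4, -0.3]
gripper_width: 0.699
finger_force: 0.0
```

Run:
```python
from h import *
for n in("scene","side"):
    im=capture(n);cv2.imwrite(f"pics/{n}9.png",im);p=camera_params(n)
    for c in("blue","yellow"):
        for b,s in blobs(im,c,8):
            x=onz(p,b,.05)
            if .4<x[0]<.7 and 0<x[1]<.25: print(n,c,b.round(1),s,x.round(4))
    # project the expected collar centres at seated height
    for nm,m in dict(b=(.5255,.187),y=(.537,.088)).items():
        for z in(.05,.066):
            X=np.array([[m[0]+k*.0805,m[1]+k*.0092,z] for k in(-1,1)])
            print(n,nm,z,cv2.projectPoints(X,cv2.Rodrigues(p['R'])[0],p['t'],K(p),p['dist'])[0].reshape(-1,2).round(1).tolist())
print(get_obs()['eef_pos'])
```

```text
scene blue [436.6 239. ] [433 236   7   8  20] [0.4378 0.177  0.05  ]
scene blue [421.4 241.2] [420 238   4   7  20] [0.4695 0.1646 0.05  ]
scene blue [426.5 254.4] [423 249   8  11  28] [0.4803 0.1959 0.05  ]
scene blue [403.4 273. ] [388 261  33  25 149] [0.5482 0.2061 0.05  ]
scene blue [385.9 267.2] [384 264   5   7  27] [0.5712 0.1768 0.05  ]
scene blue [379.4 281.2] [376 277   7  10  38] [0.601  0.1962 0.05  ]
scene yellow [403.8 209.4] [400 205   8  11  37] [0.4512 0.0778 0.05  ]
scene yellow [388.9 210.9] [387 207   5   9  35] [0.4824 0.0639 0.05  ]
scene yellow [394.5 222.8] [390 216   9  13  59] [0.4908 0.0965 0.05  ]
scene yellow [371.3 240.4] [356 229  33  24 229] [0.5603 0.108  0.05  ]
scene yellow [354.  234.1] [351 230   7   9  39] [0.5832 0.0757 0.05  ]
scene yellow [347.2 247.8] [343 243   9  11  60] [0.6145 0.0971 0.05  ]
scene b 0.05 [[434.2, 240.8], [377.3, 282.3]]
scene b 0.066 [[435.8, 236.7], [378.1, 278.6]]
scene y 0.05 [[402.2, 210.7], [346.0, 248.5]]
scene y 0.066 [[403.2, 206.5], [346.3, 244.5]]
side blue [254.7 180.2] [254 176   2  10  12] [0.5833 0.185  0.05  ]
side yellow [274.5 187. ] [273 184   5   7  24] [0.5995 0.1243 0.05  ]
side yellow [287.9 187.7] [284 184   7  10  30] [0.6219 0.0989 0.05  ]
side yellow [280.4 197.6] [274 188  10  17  87] [0.5789 0.0755 0.05  ]
side yellow [244.2 203.7] [242 200   6   8  30] [0.4984 0.1122 0.05  ]
side yellow [259.5 212.3] [244 203  35  20 289] [0.5031 0.0582 0.05  ]
side yellow [237.5 216.2] [234 212   8  10  64] [0.4562 0.0794 0.05  ]
side b 0.05 [[210.1, 200.9], [259.2, 175.6]]
side b 0.066 [[209.4, 195.2], [258.8, 170.2]]
side y 0.05 [[237.8, 216.2], [287.0, 188.6]]
side y 0.066 [[237.2, 210.4], [286.8, 183.0]]
[0.45812781 0.07821131 0.28903658]
```

Both collars of each tool match the seated height of 50 mm (for example, yellow in the side view measures (237.5,216.2) against a predicted (237.8,216.2)). Both tools are centred and the gripper is clear, so I'm handing in.

```bash
python3 -c "
from station import *
print(finish_job())"
```

```text
the job is handed in; nothing more can be done
None
```

The blue and yellow tools are both snapped home, about centred, in the clips of their own colour and released, and I handed the job in at about 20 s on the robot's clock with the gripper clear of the rack.

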